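# Run a bearing puller's ram down by its star wheel and nip the shaft

## Task

A shaft stands in its bearing carrier under the bearing puller, ready to be pressed out. Walk the puller's star wheel over the top towards the front, pushing spoke after spoke, until the ram has come down onto the shaft end and you feel it take up; nip it firmly with 10 to 15 N of push near a spoke's end, well under the 25 N or so that would start the shaft moving, and leave it nipped for the lever. Keep off the ram and the carrier, leave the long lever parked and do not disturb the small parts lying about.

Things in the scene. Friction and masses are not known exactly. Their poses are not given: they have to be found in the camera images.
- puller: Bolted-down bench bearing puller of dark cast iron: foot 235 x 130 x 22 mm, C-frame, head top 225 mm above the board, steel ram through the head. Origin: on the board, straight below the ram's axis. z up; x points from its open front back to its column; the star wheel is on its -y side, the lever on +y. Front roughly to the robot, turned up to 20 deg, placed within 10 cm in x, 16 cm in y.
- wheel: Star wheel, upright in the puller's x-z plane. Turning its top to the front (puller -x) lowers the ram 12.5 mm per rad (2 to 4.5 rad needed). It turns with about 4 N at a spoke's end and stays where left; once the ram bears on the shaft, the push rises about 1 N per mm of spoke-end travel: 10 to 15 N is a firm nip, 25 N too much. Origin: its centre; y along the axle; z along one spoke.
- hub (a point): Centre of the star wheel, on its axle: 24.5 mm back (+x), 95 mm aside (-y) and 185 mm up in the puller's frame. The hub is 46 mm across and 34 mm wide; six straight steel spokes, 10 mm thick, 60 deg apart, each end in a black ball 23 mm across centred 105 mm from the axle. The highest point a ball can reach is 302 mm above the board.
- spoke (a point): Centre of the ball on the end of one of the six spokes (any one: the others follow at 60 deg steps round the hub). It turns with the wheel; the wheel may start at any angle.
- ram: Square steel ram, 24 x 24 mm, 150 mm long, with a round nose 20 mm across and 12 mm long below, backed by stiff disc springs (it gives 1 to 2 mm under load); upright on the puller's axis. Origin: centre of the flat underside of the nose, 119 to 138 mm above the board at the start, when the ram's top is 281 to 300 mm above the board.
- carrier: Light-alloy kart bearing carrier with three lugs, 66 mm across, 28 mm high, on the puller's round plate 38 mm above the board; it cannot shift. A steel shaft 17 mm across is a tight fit in its bearing and stands up straight under the ram. Origin: centre of the underside. The shaft's flat top is 45 to 59 mm above it, differently each time, so it must be felt for.
- lever (a joint): The long steel lever, 310 mm with a black ball at its end, pivoted on the axle's other side (puller +y). 0 = parked, leaning back on its rest, rising 34 deg above level towards the back; grows (rad) as it is pulled forward. Not used in this job.
- punch: Bystander: steel pin punch, 125 mm long, 10 mm thick, lying flat. Origin near its middle, on the board.
- pulley: Bystander: bronze throttle pulley, 56 mm across, 24 mm high with its boss. Origin: centre of its underside.
- bushing: Bystander: brass bushing, a tube 28 mm across and 26 mm high, standing. Origin: centre of its underside.
- cover: Bystander: black plastic carburetor cover, round, 62 mm across, 47 mm high, with two ears 80 mm over all. Origin: centre of its underside.

How it is judged:
By the outcome, as a careful person would: the job done as asked, in the order asked, and still so for the second after the job is handed in, with the robot touching nothing.
It also fails if it takes over 72 s, if anything falls off the work surface, if the arm or the gripper's body presses on something with over 40 N, if the wrist force passes 120 N, or if a joint passes its speed limit or range.

## Robot

A 6-joint arm with a two-finger parallel gripper is mounted at the origin on the work surface. World frame = base frame: x ahead of the robot, y to its left, z up, the work surface at z = 0. Lengths are in m, angles in rad, forces in N, time in s.
With the tool pointing down it reaches from about 0.375 to 0.9 m from the base axis. Payload 3.1 kg.
Tool frame: the origin (TCP) lies between the finger pads; the fingertips stand 11 mm ahead of it and the grasp point (between the pads) lies 8 mm behind it; z points along the fingers, y is the line along which they close (so a half turn about z gives the same grasp; the last joint's range is limited). The gripper opens to 87 mm and grips with 3 to 60 N. Pads are 19 mm wide; open, the fingers measure 117 mm over their backs; the gripper's body (75 mm by 190 mm) begins 51 mm behind the grasp point.
Start: joints at [1.157, 0.527, 1.433, -0, 1.181, -0.178], TCP at [0.145, 0.608, 0.234] pointing down, gripper open.
Joint ranges: [-3.08, 3.08], [-0.75, 2.2], [0.22, 2.44], [-1.43, 4.57], [0, 2.65], [-2.85, 2.85]. Speed limits (rad/s): [2.79, 2.79, 3.14, 3.14, 3.14, 3.14].

## Interface

Orientations are given as a unit quaternion [x, y, z, w].
In Python, from rig import robot gives the robot as it stands.
- The arm moves only by the tool move_arm, never from a script. Its argument "moves" is text: rows parted by semicolons, each of 7 numbers parted by spaces: the shift along the tool's x, y, z in units of 100 mm (1.0 is 100 mm), then the turn, a rotation vector about the tool's x, y, z in units of 90 degrees (1.0 is 90 degrees), then the opening, from 0 (shut) to 1 (fully open). A call has 1 to 12 rows; each row is the pose to reach, as a shift and turn from the pose commanded when the call began, along the tool's axes at that moment; what a row does not reach only later rows make up. A row lasts 1/10 s, in which the tool goes at most 50 mm and 8.59 degrees, less where a joint would pass 70% of its speed; a pose out of reach is approached as far as the arm can. A call with a number of a shift or a turn outside -1 to 1 is refused whole. A call with a gripper value outside its range is refused whole. The fingers move at their own pace and stop on an object; "squeeze" is the grip in N (left out, the last holds). Time passes only in rows, so rows that repeat a pose let the fingers close. It gives the time, the measured TCP pose, the force, the opening and the grip force at its end, in the units of the state.
- robot.get_obs(): the state, without advancing time (a new reading comes with each control period).
- robot.camera(name): name is "side" or "top" or "wrist"; returns a dict with "image" (400x640x3 uint8, red, green, blue), "intrinsics" (3x3 intrinsics, pixels), "dist_coeffs" ([k1, k2, p1, p2, k3] as OpenCV has them; the pictures are not rectified), "extrinsics" (4x4, takes a point from world to camera coordinates). Camera axes: x right, y up, looking along -z (the intrinsics and any distortion apply to the point x, -y, -z); pixel columns grow to the right and rows downward; lengths in m; the calibration is good to about 2 mm. A picture is of the moment at which its call begins. There is no depth.
- robot.hand_in(): hands the job in; it is judged then, once.
The state is a dict: "time": time; "q": joint angles; "joint_velocities": joint speeds; "joint_torque": joint torques, N m; "position": TCP position; "tool_rot": TCP orientation; "ft_force": force on the tool from outside, world axes, zero at the start; "moment": the same for the moment, N m; "grip_width": finger opening in m; "grip_force": force on a finger pad.
Only numpy, scipy, OpenCV 4.12 (cv2) and the standard library are available. Lean on these libraries where they do the work, as an engineer would, in place of code of your own. Each camera call takes 0.05 s, during which the arm holds its last target. There are 200 camera calls.

## Working session

There is one attempt and no reset: what is moved stays moved. The work goes in short steps, Python scripts to look and compute and a tool call to move; the robot and the scene stay as the last step left them, time stands still between calls to the robot, and variables do not carry over. Pictures are saved under pics/ and viewed, at most 10 in all, crops included, and the job is handed in when it is done.

Besides the shell and the picture viewer there is one more tool, called after "Request:" as name(argument=value, ...), one argument or row to a line, values as JSON. move_arm: Moves the arm, as the interface text tells. Shifts and turns lie within -1 to 1; 1 stands for 100 mm of shift or 90 degrees of turn. Its arguments: {"type":"object","properties":{"moves":{"type":"string"},"squeeze":{"type":"number"}},"required":["moves"]}

```bash
ls; mkdir -p pics; python3 - <<'E'
from rig import robot
import cv2,pickle
d={}
for n in("side","top"):
    c=robot.camera(n);d[n]=c
    cv2.imwrite(f"pics/{n}0.png",c["image"][:,:,::-1])
    print(n,c["intrinsics"].tolist(),c["dist_coeffs"],c["extrinsics"].round(3).tolist())
pickle.dump(d,open("cams.pkl","wb"))
o=robot.get_obs();print(o)
E
```

```text
pics
side [[421.34070543521995, 0.0, 314.25689607909885], [0.0, 421.34070543521995, 198.2315761908497], [0.0, 0.0, 1.0]] [-0.05781556  0.          0.          0.          0.        ] [[0.911, -0.412, 0.004, -0.472], [0.308, 0.687, 0.658, -0.299], [-0.273, -0.598, 0.753, -0.941], [0.0, 0.0, 0.0, 1.0]]
top [[457.7419952775147, 0.0, 316.6179160706928], [0.0, 457.7419952775147, 198.17768504755642], [0.0, 0.0, 1.0]] [-0.13390217  0.          0.          0.          0.        ] [[-0.011, -1.0, -0.016, 0.04], [0.982, -0.014, 0.19, -0.566], [-0.19, -0.014, 0.982, -1.308], [0.0, 0.0, 0.0, 1.0]]
{'time': 0.1, 'q': array([ 1.15751314e+00,  5.28366795e-01,  1.43374254e+00,  7.32954164e-07,
        1.18140777e+00, -1.78494458e-01]), 'joint_velocities': array([ 0.00080566,  0.00039325, -0.00449931, -0.00212383,  0.00179764,
       -0.00059363]), 'joint_torque': array([-1.25912406e-04, -4.40987206e+01, -1.77150500e+01,  6.34612190e-02,
        5.33189694e-02, -4.10324139e-05]), 'position': array([0.14511191, 0.60727999, 0.23268347]), 'tool_rot': array([ 1.17124990e-01,  9.93116716e-01, -9.20312046e-04, -2.80899813e-04]), 'ft_force': array([-1.0249711 , -0.27757751, -0.82174655]), 'moment': array([0.01103889, 0.00450765, 0.0329835 ]), 'grip_force': 0.0, 'grip_width': 0.08688278919966286}
```

View pics/side0.png

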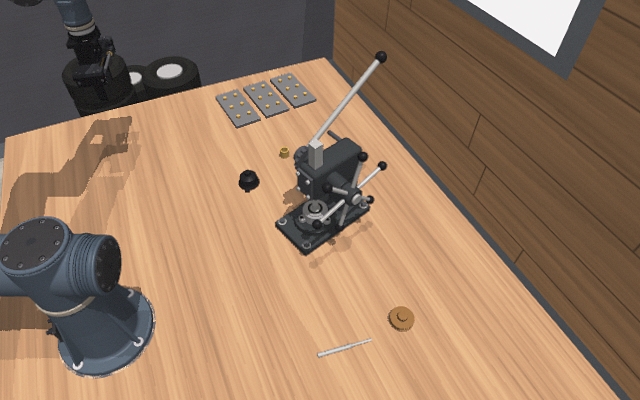

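View pics/top0.png

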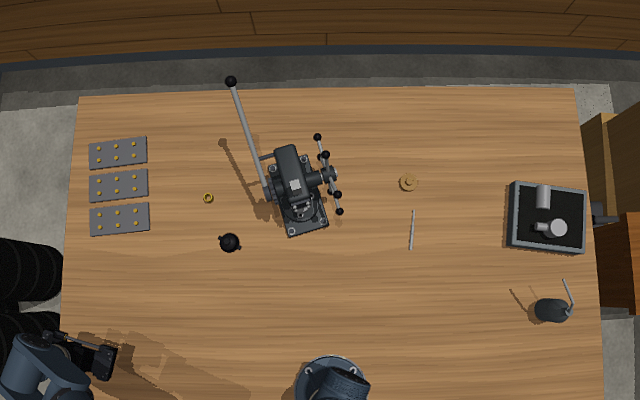

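The side view shows the puller at about (325,190), with wheel balls near (382,165), (362,156), (327,188), (317,223) and (370,200). In the top view the wheel runs from (317,137) to (340,211). I'll enlarge both.

```bash
python3 - <<'E'
import cv2
a=cv2.imread("pics/side0.png")[130:260,265:395];b=cv2.imread("pics/top0.png")[120:250,240:370]
r=lambda i:cv2.resize(i,None,fx=4.4,fy=4.4,interpolation=cv2.INTER_CUBIC)
cv2.imwrite("pics/s1.png",r(a));cv2.imwrite("pics/t1.png",r(b))
E
```

```text
(no output)
```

View pics/s1.png

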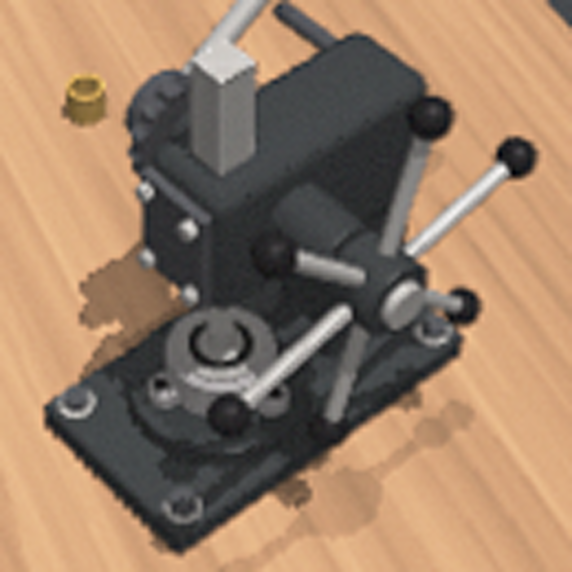

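View pics/t1.png

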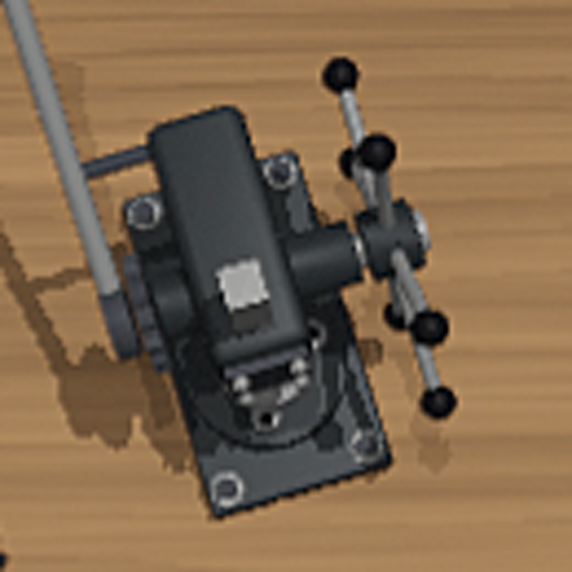

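Side crop balls: A (430,117), B (516,156), C (463,306), D (328,424), E (232,412), F (275,255), and ram top (222,60). Top crop balls: A (377,153), B (340,75), C (352,162), D (398,315), E (438,402), F (430,327), and ram top (240,283). I'll fit the pose to these.

```bash
cat >h.py <<'E'
import numpy as np,cv2
from scipy.spatial.transform import Rotation as R
F=np.diag([1,-1,-1.])
def proj(c,P):
    E=c["extrinsics"];X=(np.asarray(P)@E[:3,:3].T+E[:3,3])@F
    return cv2.projectPoints(X.reshape(-1,1,3),np.zeros(3),np.zeros(3),c["intrinsics"],c["dist_coeffs"])[0].reshape(-1,2)
def model(p):
    x,y,yaw,phi,zr=p
    Rz=R.from_euler('z',yaw).as_matrix();a=phi+np.arange(6)*np.pi/3
    L=np.array([.0245,-.095,.185])+.105*np.c_[np.sin(a),0*a,np.cos(a)]
    L=np.vstack([L,[0,0,zr]]);return L@Rz.T+[x,y,0]
E
python3 - <<'E'
from h import *
import pickle
from scipy.optimize import least_squares
d=pickle.load(open("cams.pkl","rb"))
s=np.array([(430,117),(516,156),(463,306),(328,424),(232,412),(275,255),(222,60)])/4.4+[265,130]-.4
t=np.array([(377,153),(340,75),(352,162),(398,315),(438,402),(430,327),(240,283)])/4.4+[240,120]-.4
f=lambda p:np.r_[(proj(d["side"],model(p))-s).ravel(),(proj(d["top"],model(p))-t).ravel()]
b=min((least_squares(f,[.6,.1,.2,ph,.29],loss='soft_l1') for ph in(-.3,0,.3,.6)),key=lambda r:r.cost)
print(b.x,b.cost);print(b.fun.reshape(-1,2).round(1).tolist());M=model(b.x);print(M.round(3))
np.save("p.npy",b.x);print("hub",M[:6].mean(0))
E
```

```text
[0.5573596  0.08401821 0.28919951 0.25984521 0.28958044] 1.6928690181608066
[[-0.1, 0.2], [-0.1, 0.2], [-0.4, -0.0], [0.2, 0.8], [-0.6, 0.8], [-0.2, 0.1], [0.1, 0.0], [-0.5, -0.4], [-0.3, -0.1], [0.2, -0.2], [0.2, -0.5], [-0.3, -0.5], [-0.5, -0.0], [0.3, -0.1]]
[[ 0.634  0.008  0.286]
 [ 0.705  0.029  0.212]
 [ 0.679  0.021  0.111]
 [ 0.582 -0.008  0.084]
 [ 0.511 -0.029  0.158]
 [ 0.537 -0.021  0.259]
 [ 0.557  0.084  0.29 ]]
hub [ 6.07934762e-01 -4.96422181e-05  1.85000000e-01]
```

Request:
move_arm(
  moves="-1 -1 -1 0 0 -0.3336 0;-1 -1 -1 0 0 -0.3336 0;-1 -1 -1 0 0 -0.3336 0;-1 -1 -1 0 0 -0.3336 0;-1 -1 -1 0 0 -0.3336 0",
  squeeze=40,
)

```text
time: 0.6
position: [0.2211, 0.4863, 0.3358]
tool_rot: [-0.143, 0.99, 0.001, 0.002]
ft_force: [0.6, 1.4, 0.1]
grip_width: 0.0548
grip_force: 0.0
```

Request:
move_arm(
  moves="-0.5 -1 -0.3 0 0 0 0;-0.5 -1 -0.3 0 0 0 0;-0.5 -1 -0.3 0 0 0 0",
)

```text
time: 0.9
position: [0.2977, 0.4044, 0.3636]
tool_rot: [-0.142, 0.99, -0.0, 0.0]
ft_force: [-0.7, 0.3, -0.6]
grip_width: 0.031
grip_force: 0.0
```

Request:
move_arm(
  moves="-0.5 -1 0 0 0 0 0;-0.5 -1 0 0 0 0 0;-0.5 -1 0 0 0 0 0",
)

```text
time: 1.2
position: [0.3747, 0.322, 0.3623]
tool_rot: [-0.142, 0.99, -0.001, -0.0]
ft_force: [-0.2, 0.4, -0.1]
grip_width: 0.0072
grip_force: 0.0
```

Request:
move_arm(
  moves="-0.5 -1 0 0 0 0 0;-0.5 -1 0 0 0 0 0;-0.5 -1 0 0 0 0 0",
)

```text
time: 1.5
position: [0.4513, 0.2407, 0.3624]
tool_rot: [-0.142, 0.99, -0.0, -0.0]
ft_force: [-0.4, 1.1, 0.0]
grip_width: 0.0002
grip_force: 0.0
```

Request:
move_arm(
  moves="-0.4 -1 0 0 0 0 0;-0.4 -1 0 0 0 0 0;-0.4 -1 0 0 0 0 0",
)

```text
time: 1.8
position: [0.5182, 0.1559, 0.3623]
tool_rot: [-0.142, 0.99, -0.0, -0.0]
ft_force: [-0.7, -0.6, -0.4]
grip_width: 0.0003
grip_force: 0.0
```

Request:
move_arm(
  moves="-0.4 -1 0 0 0 0 0;-0.4 -1 0 0 0 0 0;-0.4 -1 0 0 0 0 0",
)

```text
time: 2.1
position: [0.585, 0.0716, 0.3622]
tool_rot: [-0.142, 0.99, -0.0, 0.0]
ft_force: [-0.9, 1.4, 0.2]
grip_width: 0.0003
grip_force: 0.0
```

Request:
move_arm(
  moves="-0.6 -0.75 0 0 0 0 0;-0.6 -0.75 0 0 0 0 0;-0.6 -0.75 0 0 0 0 0;-0.6 -0.75 0 0 0 0 0",
)

```text
time: 2.5
position: [0.6608, 0.0206, 0.3617]
tool_rot: [-0.144, 0.99, 0.001, -0.002]
ft_force: [-1.0, 0.7, 0.0]
grip_width: 0.0003
grip_force: 0.0
```

```bash
cat >>h.py <<'E'
HUB=np.array([.6079,0,.185]);YAW=.2892
def st(robot):
    o=robot.get_obs();Rz=R.from_euler('z',YAW).as_matrix()
    P=(o["position"]-HUB)@Rz*1e3;f=o["ft_force"]@Rz
    return o["time"],P.round(1),f.round(1),o["tool_rot"].round(4)
E
python3 - <<'E'
from h import *
from rig import robot
print(st(robot))
c=robot.camera("side");cv2.imwrite("pics/s2.png",cv2.resize(c["image"][90:250,245:415,::-1],None,fx=3.5,fy=3.5))
E
```

```text
(2.5, array([ 56.6,   4.7, 176.7]), array([-0.7,  0.9,  0. ]), array([-0.1441,  0.9896,  0.0013, -0.0017]))
```

View pics/s2.png

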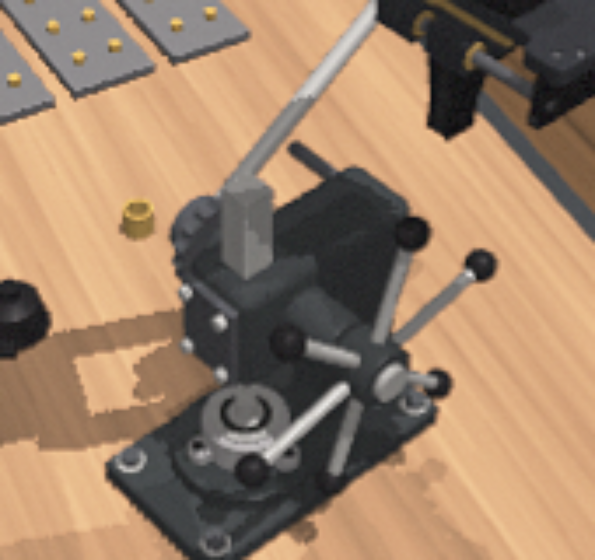

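The side view shows the wheel still at its starting angle. The closed fingers, at about (450,105) in the crop, are above and behind ball A at (411,234). Descending, then the first stroke.

Request:
move_arm(
  moves="0 -0.04 0.4 0 0 0 0;0 -0.04 0.75 0 0 0 0;0 -0.04 0.75 0 0 0 0",
)

```text
time: 2.85
position: [0.6575, 0.0178, 0.2834]
tool_rot: [-0.145, 0.989, 0.002, -0.006]
ft_force: [-1.1, -0.5, 0.3]
grip_width: 0.0005
grip_force: 0.0
```

Request:
move_arm(
  moves="0.08 0 0 0 0 0 0;0.16 0 -0.02 0 0 0 0;0.24 0 -0.03 0 0 0 0;0.32 0 -0.03 0 0 0 0",
)

```text
time: 3.25
position: [0.6337, 0.0063, 0.2953]
tool_rot: [-0.144, 0.99, -0.0, 0.005]
ft_force: [4.8, 2.3, 4.3]
grip_width: 0.0003
grip_force: 2.7
```

```bash
python3 -c "
from h import *
from rig import robot
print(st(robot))"
```

```text
(3.25, array([ 26.5,  -1.3, 110.3]), array([5.3, 0.8, 4.3]), array([-1.441e-01,  9.896e-01, -5.000e-04,  4.600e-03]))
```

Request:
move_arm(
  moves="0.08 0 0 0 0 0 0;0.16 0 0 0 0 0 0;0.24 0 0 0 0 0 0;0.32 0 0.02 0 0 0 0;0.40 0 0.04 0 0 0 0;0.48 0 0.07 0 0 0 0;0.54 0 0.1 0 0 0 0;0.60 0 0.12 0 0 0 0;0.60 0 0.12 0 0 0 0",
)

```text
time: 4.15
position: [0.5729, -0.0115, 0.2781]
tool_rot: [-0.144, 0.99, 0.0, -0.001]
ft_force: [3.6, 1.6, -1.7]
grip_width: 0.0001
grip_force: 1.5
```

```bash
python3 - <<'E'
from h import *
from rig import robot
print(st(robot))
c=robot.camera("side");cv2.imwrite("pics/s3.png",cv2.resize(c["image"][90:250,245:415,::-1],None,fx=3.5,fy=3.5))
E
```

```text
(4.15, array([-36.9,  -1.1,  93.1]), array([ 3.9,  0.5, -1.7]), array([-1.439e-01,  9.896e-01,  2.000e-04, -1.500e-03]))
```

View pics/s3.png

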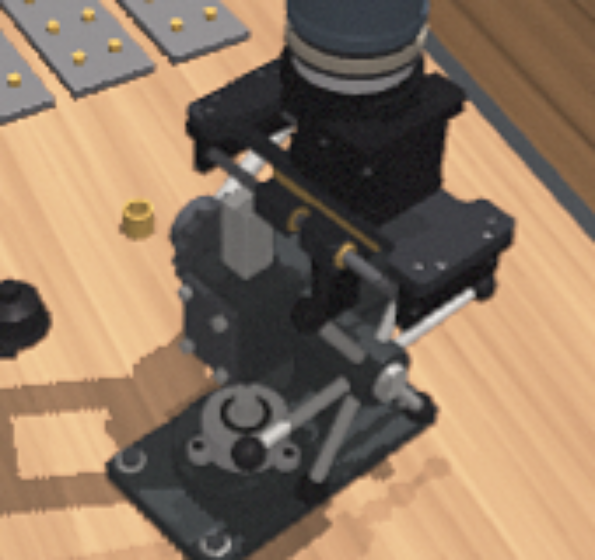

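Stroke 1 worked: ball A is at about -33°, and the free push is about 4 N. Stepping back over ball B.

Request:
move_arm(
  moves="-0.06 0.01 0 0 0 0 0;-0.1 0.01 -0.3 0 0 0 0;-0.15 0.01 -0.52 0 0 0 0;-0.15 0.01 -0.52 0 0 0 0",
)

```text
time: 4.6
position: [0.59, -0.0061, 0.3343]
tool_rot: [-0.144, 0.99, -0.001, 0.002]
ft_force: [-0.0, -0.7, 0.0]
grip_width: 0.0008
grip_force: 0.0
```

Request:
move_arm(
  moves="-0.4 0 0 0 0 0 0;-0.8 0 0 0 0 0 0;-0.98 0 0.0 0 0 0 0;-0.98 0 0.2 0 0 0 0;-0.98 0 0.52 0 0 0 0;-0.98 0 0.52 0 0 0 0",
)

```text
time: 5.2
position: [0.6779, 0.0226, 0.2726]
tool_rot: [-0.144, 0.99, 0.002, -0.007]
ft_force: [0.1, -0.2, 0.4]
grip_width: 0.0005
grip_force: 0.0
```

```bash
python3 -c "
from h import *
from rig import robot
print(st(robot))"
```

```text
(5.2, array([73.6,  1.7, 87.6]), array([ 0. , -0.2,  0.4]), array([-0.1442,  0.9895,  0.0018, -0.0075]))
```

Request:
move_arm(
  moves="0.08 -0.02 -0.04 0 0 0 0;0.16 -0.02 -0.08 0 0 0 0;0.24 -0.02 -0.11 0 0 0 0;0.32 -0.02 -0.13 0 0 0 0;0.40 -0.02 -0.14 0 0 0 0;0.48 -0.02 -0.14 0 0 0 0;0.56 -0.02 -0.13 0 0 0 0",
)

```text
time: 5.9
position: [0.6314, 0.0045, 0.297]
tool_rot: [-0.144, 0.99, -0.001, 0.005]
ft_force: [3.1, 3.1, 4.2]
grip_width: 0.0004
grip_force: 2.7
```

Request:
move_arm(
  moves="0.08 0 0 0 0 0 0;0.16 0 0 0 0 0 0;0.24 0 0.02 0 0 0 0;0.32 0 0.05 0 0 0 0;0.40 0 0.08 0 0 0 0;0.48 0 0.11 0 0 0 0;0.54 0 0.13 0 0 0 0;0.54 0 0.13 0 0 0 0",
)

```text
time: 6.7
position: [0.5757, -0.0117, 0.2783]
tool_rot: [-0.144, 0.99, 0.0, -0.002]
ft_force: [1.6, 1.2, -0.5]
grip_width: 0.0003
grip_force: 1.0
```

```bash
python3 -c "
from h import *
from rig import robot
print(st(robot))"
```

```text
(6.7, array([-34.2,  -2. ,  93.3]), array([ 1.8,  0.7, -0.5]), array([-1.440e-01,  9.896e-01,  2.000e-04, -1.900e-03]))
```

Request:
move_arm(
  moves="-0.06 0.01 0 0 0 0 0;-0.1 0.01 -0.3 0 0 0 0;-0.15 0.01 -0.52 0 0 0 0;-0.15 0.01 -0.52 0 0 0 0",
)

```text
time: 7.1
position: [0.5934, -0.0066, 0.3342]
tool_rot: [-0.144, 0.99, -0.002, 0.002]
ft_force: [0.0, -0.2, 0.6]
grip_width: 0.0002
grip_force: 0.0
```

Request:
move_arm(
  moves="-0.4 0 0 0 0 0 0;-0.8 0 0 0 0 0 0;-0.98 0.01 0.0 0 0 0 0;-0.98 0.01 0.2 0 0 0 0;-0.98 0.01 0.52 0 0 0 0;-0.98 0.01 0.52 0 0 0 0",
)

```text
time: 7.7
position: [0.681, 0.0232, 0.2724]
tool_rot: [-0.144, 0.99, 0.002, -0.007]
ft_force: [-0.3, -0.1, -0.8]
grip_width: 0.0003
grip_force: 0.0
```

Request:
move_arm(
  moves="0.08 -0.01 -0.04 0 0 0 0;0.16 -0.01 -0.08 0 0 0 0;0.24 -0.01 -0.11 0 0 0 0;0.32 -0.01 -0.13 0 0 0 0;0.40 -0.01 -0.14 0 0 0 0;0.40 -0.01 -0.14 0 0 0 0",
)

```text
time: 8.3
position: [0.6484, 0.0103, 0.2978]
tool_rot: [-0.144, 0.99, -0.001, 0.004]
ft_force: [3.8, 1.2, 3.7]
grip_width: 0.0004
grip_force: 2.1
```

```bash
python3 -c "
from h import *
from rig import robot
print(st(robot))"
```

```text
(8.3, array([ 41.7,  -1.6, 112.8]), array([4. , 0.1, 3.7]), array([-1.439e-01,  9.896e-01, -9.000e-04,  4.200e-03]))
```

Request:
move_arm(
  moves="0.04 0 0.06 0 0 0 0;0.08 0 0.06 0 0 0 0;0.12 0 0.06 0 0 0 0;0.12 0 0.06 0 0 0 0",
)

```text
time: 8.7
position: [0.6364, 0.0069, 0.2895]
tool_rot: [-0.144, 0.99, -0.001, 0.002]
ft_force: [3.4, 1.5, 2.8]
grip_width: 0.0004
grip_force: 2.1
```

```bash
python3 -c "
from h import *
from rig import robot
print(st(robot))"
```

```text
(8.7, array([ 29.3,  -1.5, 104.5]), array([3.7, 0.5, 2.8]), array([-1.440e-01,  9.896e-01, -5.000e-04,  2.000e-03]))
```

Request:
move_arm(
  moves="0.04 0 0 0 0 0 0;0.08 0 0 0 0 0 0;0.12 0 0 0 0 0 0;0.12 0 0 0 0 0 0",
)

```text
time: 9.1
position: [0.6235, 0.0033, 0.2877]
tool_rot: [-0.144, 0.99, -0.0, -0.0]
ft_force: [3.1, 1.4, 3.3]
grip_width: 0.0003
grip_force: 1.7
```

Request:
move_arm(
  moves="0.03 0 0.01 0 0 0 0;0.06 0 0.01 0 0 0 0;0.06 0 0.01 0 0 0 0",
)

```text
time: 9.4
position: [0.6176, 0.0016, 0.2863]
tool_rot: [-0.144, 0.99, -0.0, -0.001]
ft_force: [2.5, 0.3, 2.9]
grip_width: 0.0004
grip_force: 1.6
```

Request:
move_arm(
  moves="0.03 0 0.01 0 0 0 0;0.06 0 0.01 0 0 0 0;0.06 0 0.01 0 0 0 0",
)

```text
time: 9.7
position: [0.6118, -0.0, 0.2852]
tool_rot: [-0.144, 0.99, -0.0, -0.001]
ft_force: [2.6, 0.2, 1.4]
grip_width: 0.0005
grip_force: 1.5
```

Request:
move_arm(
  moves="0.03 0 0.02 0 0 0 0;0.06 0 0.02 0 0 0 0;0.06 0 0.02 0 0 0 0",
)

```text
time: 10.0
position: [0.606, -0.0017, 0.283]
tool_rot: [-0.144, 0.99, 0.0, -0.001]
ft_force: [3.7, 0.3, 0.2]
grip_width: 0.0005
grip_force: 1.5
```

Request:
move_arm(
  moves="0.03 0 0.01 0 0 0 0;0.06 0 0.02 0 0 0 0;0.06 0 0.02 0 0 0 0",
)

```text
time: 10.3
position: [0.6004, -0.0033, 0.2815]
tool_rot: [-0.144, 0.99, -0.0, -0.0]
ft_force: [2.6, 0.4, 2.8]
grip_width: 0.0005
grip_force: 1.4
```

Request:
move_arm(
  moves="0.03 0 0.01 0 0 0 0;0.06 0 0.02 0 0 0 0;0.06 0 0.02 0 0 0 0",
)

```text
time: 10.6
position: [0.5946, -0.005, 0.2793]
tool_rot: [-0.144, 0.99, -0.0, -0.001]
ft_force: [2.0, -0.2, 2.5]
grip_width: 0.0005
grip_force: 1.3
```

Request:
move_arm(
  moves="0.03 0 0.01 0 0 0 0;0.06 0 0.02 0 0 0 0;0.06 0 0.02 0 0 0 0",
)

```text
time: 10.9
position: [0.5889, -0.0067, 0.2772]
tool_rot: [-0.144, 0.99, 0.0, -0.001]
ft_force: [2.0, 0.7, 1.8]
grip_width: 0.0005
grip_force: 1.5
```

Request:
move_arm(
  moves="0.03 0 0.01 0 0 0 0;0.06 0 0.03 0 0 0 0;0.06 0 0.03 0 0 0 0",
)

```text
time: 11.2
position: [0.5832, -0.0084, 0.2745]
tool_rot: [-0.144, 0.99, -0.0, -0.001]
ft_force: [2.7, 0.7, 3.7]
grip_width: 0.0005
grip_force: 1.9
```

Request:
move_arm(
  moves="0.03 0 0.01 0 0 0 0;0.06 0 0.03 0 0 0 0;0.06 0 0.03 0 0 0 0",
)

```text
time: 11.5
position: [0.5772, -0.0102, 0.2713]
tool_rot: [-0.144, 0.99, -0.0, -0.001]
ft_force: [2.8, 1.2, 3.0]
grip_width: 0.0004
grip_force: 1.9
```

Request:
move_arm(
  moves="0.03 0 0.01 0 0 0 0;0.06 0 0.03 0 0 0 0;0.06 0 0.03 0 0 0 0",
)

```text
time: 11.8
position: [0.5716, -0.0118, 0.268]
tool_rot: [-0.144, 0.99, 0.0, -0.001]
ft_force: [2.3, 0.5, 2.1]
grip_width: 0.0006
grip_force: 1.9
```

```bash
python3 -c "
from h import *
from rig import robot
print(st(robot))"
```

```text
(11.8, array([-38.1,  -1. ,  83. ]), array([ 2.4, -0.2,  2.1]), array([-1.441e-01,  9.896e-01,  1.000e-04, -7.000e-04]))
```

Request:
move_arm(
  moves="-0.06 0.01 0 0 0 0 0;-0.1 0.01 -0.3 0 0 0 0;-0.15 0.01 -0.62 0 0 0 0;-0.15 0.01 -0.62 0 0 0 0",
)

```text
time: 12.2
position: [0.5881, -0.007, 0.334]
tool_rot: [-0.144, 0.99, -0.002, 0.002]
ft_force: [0.2, 0.5, 0.5]
grip_width: 0.0003
grip_force: 0.0
```

Request:
move_arm(
  moves="-0.4 0 0 0 0 0 0;-0.8 0 0 0 0 0 0;-0.97 0.01 0.0 0 0 0 0;-0.97 0.01 0.2 0 0 0 0;-0.97 0.01 0.5 0 0 0 0;-0.97 0.01 0.5 0 0 0 0;-0.97 0.01 0.5 0 0 0 0",
)

```text
time: 12.9
position: [0.6778, 0.022, 0.2788]
tool_rot: [-0.144, 0.99, 0.0, -0.003]
ft_force: [-0.7, 0.2, 0.4]
grip_width: 0.0007
grip_force: 0.0
```

Request:
move_arm(
  moves="0.04 -0.01 0 0 0 0 0;0.08 -0.01 0 0 0 0 0;0.08 -0.01 0 0 0 0 0;0.08 -0.01 0 0 0 0 0",
)

```text
time: 13.3
position: [0.6718, 0.0187, 0.2817]
tool_rot: [-0.144, 0.99, -0.0, 0.001]
ft_force: [-1.1, -0.0, 0.1]
grip_width: 0.0006
grip_force: 0.0
```

```bash
python3 -c "
from h import *
from rig import robot
print(st(robot))"
```

```text
(13.3, array([66.6, -0.3, 96.7]), array([-1.1,  0.3,  0.1]), array([-1.440e-01,  9.896e-01, -3.000e-04,  8.000e-04]))
```

Request:
move_arm(
  moves="0.03 0 -0.01 0 0 0 0;0.06 0 -0.02 0 0 0 0;0.06 0 -0.02 0 0 0 0",
)

```text
time: 13.6
position: [0.6668, 0.0174, 0.2831]
tool_rot: [-0.144, 0.99, 0.0, 0.001]
ft_force: [2.9, 1.4, -0.1]
grip_width: 0.0002
grip_force: 1.4
```

Request:
move_arm(
  moves="0.03 0 -0.01 0 0 0 0;0.06 0 -0.02 0 0 0 0;0.06 0 -0.02 0 0 0 0",
)

```text
time: 13.9
position: [0.6611, 0.0156, 0.2857]
tool_rot: [-0.144, 0.99, -0.0, 0.002]
ft_force: [4.3, 1.7, 1.9]
grip_width: 0.0005
grip_force: 1.9
```

Request:
move_arm(
  moves="0.03 0 -0.01 0 0 0 0;0.06 0 -0.02 0 0 0 0;0.06 0 -0.02 0 0 0 0",
)

```text
time: 14.2
position: [0.6554, 0.0138, 0.2878]
tool_rot: [-0.144, 0.99, -0.0, 0.002]
ft_force: [4.9, 2.5, 3.3]
grip_width: 0.0008
grip_force: 2.2
```

```bash
python3 -c "
from h import *
from rig import robot
print(st(robot))"
```

```text
(14.2, array([ 49.4,  -0.3, 102.8]), array([5.4, 1. , 3.3]), array([-1.442e-01,  9.896e-01, -3.000e-04,  1.600e-03]))
```

```bash
cat > n.py <<'E'
from h import *
from rig import robot
L=[st(robot)]
t,P,f,q=L[0]
xc=P[0]-9.5;zb=np.sqrt(105**2-min(abs(P[0]-21),100)**2)
print(t,P,f,"theta",np.degrees(np.arcsin((P[0]-21)/105)).round(1),"push",((f[0]*zb-f[2]*xc)/105).round(1))
E
python3 n.py
```

```text
14.2 [ 49.4  -0.3 102.8] [5.4 1.  3.3] theta 15.7 push 3.9
```

Request:
move_arm(
  moves="0.03 0 -0.01 0 0 0 0;0.06 0 -0.02 0 0 0 0;0.06 0 -0.02 0 0 0 0",
)

```text
time: 14.5
position: [0.6495, 0.0118, 0.2896]
tool_rot: [-0.144, 0.99, -0.0, 0.001]
ft_force: [4.8, 2.2, 3.8]
grip_width: 0.0006
grip_force: 2.3
```

Request:
move_arm(
  moves="0.03 0 -0.01 0 0 0 0;0.06 0 -0.01 0 0 0 0;0.06 0 -0.01 0 0 0 0",
)

```text
time: 14.8
position: [0.6436, 0.0098, 0.2904]
tool_rot: [-0.144, 0.99, -0.001, 0.001]
ft_force: [3.2, 0.0, 3.5]
grip_width: -0.0
grip_force: 2.4
```

Request:
move_arm(
  moves="0.03 0 0 0 0 0 0;0.06 0 0 0 0 0 0;0.06 0 0 0 0 0 0",
)

```text
time: 15.1
position: [0.6377, 0.0081, 0.2901]
tool_rot: [-0.144, 0.99, -0.001, 0.001]
ft_force: [4.0, -0.7, 4.2]
grip_width: 0.0007
grip_force: 2.5
```

```bash
python3 n.py
```

```text
15.1 [ 30.9  -0.8 105.1] [ 3.6 -1.8  4.2] theta 5.4 push 2.7
```

Request:
move_arm(
  moves="0.03 0 0 0 0 0 0;0.06 0 0 0 0 0 0;0.06 0 0 0 0 0 0",
)

```text
time: 15.4
position: [0.6338, 0.0069, 0.2908]
tool_rot: [-0.144, 0.99, -0.0, 0.003]
ft_force: [7.3, 1.6, 5.9]
grip_width: 0.0003
grip_force: 3.9
```

```bash
python3 n.py
```

```text
15.4 [ 26.7  -0.8 105.8] [ 7.5 -0.5  5.9] theta 3.1 push 6.5
```

Request:
move_arm(
  moves="0.02 0 -0.01 0 0 0 0;0.04 0 -0.02 0 0 0 0;0.04 0 -0.02 0 0 0 0;0.04 0 -0.02 0 0 0 0",
)

```text
time: 15.8
position: [0.6303, 0.0059, 0.2914]
tool_rot: [-0.144, 0.99, -0.0, 0.003]
ft_force: [9.5, 1.3, -0.7]
grip_width: 0.0005
grip_force: 4.9
```

```bash
python3 n.py
```

```text
15.8 [ 23.1  -0.7 106.4] [ 9.5 -1.5 -0.7] theta 1.1 push 9.6
```

Request:
move_arm(
  moves="0.02 0 0 0 0 0 0;0.03 0 0 0 0 0 0;0.03 0 0 0 0 0 0;0.03 0 0 0 0 0 0",
)

```text
time: 16.2
position: [0.6286, 0.0054, 0.2917]
tool_rot: [-0.144, 0.99, -0.0, 0.004]
ft_force: [11.2, 1.8, -1.0]
grip_width: 0.0006
grip_force: 6.1
```

```bash
python3 n.py
```

```text
16.2 [ 21.3  -0.8 106.7] [11.3 -1.5 -1. ] theta 0.2 push 11.4
```

Request:
move_arm(
  moves="0.01 0 0 0 0 0 0;0.02 0 0 0 0 0 0;0.02 0 0 0 0 0 0;0.02 0 0 0 0 0 0",
)

```text
time: 16.6
position: [0.6273, 0.005, 0.2918]
tool_rot: [-0.144, 0.99, -0.0, 0.005]
ft_force: [13.8, 2.8, 0.1]
grip_width: 0.0005
grip_force: 6.7
```

```bash
python3 n.py
```

```text
16.6 [ 20.   -0.8 106.8] [14.1 -1.3  0.1] theta -0.5 push 14.1
```

Measured push is about 13 N, so the nip is firm. Backing straight off, then up.

Request:
move_arm(
  moves="-0.05 0 0 0 0 0 0;-0.12 0 0 0 0 0 0;-0.2 0 0 0 0 0 0;-0.2 0 0 0 0 0 0;-0.2 0 -0.4 0 0 0 0;-0.2 0 -0.8 0 0 0 0;-0.2 0 -0.8 0 0 0 0;-0.2 0 -0.8 0 0 0 0",
)

```text
time: 17.4
position: [0.6415, 0.0101, 0.3721]
tool_rot: [-0.144, 0.99, -0.0, -0.0]
ft_force: [-0.4, -0.4, -0.4]
grip_width: 0.0003
grip_force: 0.0
```

```bash
python3 - <<'E'
from h import *
from rig import robot
print(st(robot))
c=robot.camera("side");cv2.imwrite("pics/s4.png",cv2.resize(c["image"][90:250,245:415,::-1],None,fx=3.5,fy=3.5))
E
```

```text
(17.4, array([3.510e+01, 1.000e-01, 1.871e+02]), array([-0.5, -0.3, -0.4]), array([-1.441e-01,  9.896e-01, -1.000e-04, -0.000e+00]))
```

View pics/s4.png

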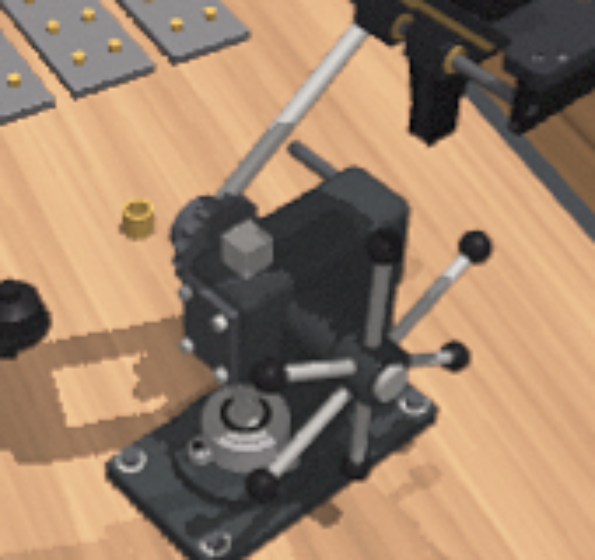

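The wheel stayed put, with the top spoke's ball at (384,245) and the ram visibly down. I'll check numerically that the lever and small parts are unmoved.

```bash
python3 - <<'E'
from rig import robot
import cv2,pickle
d=pickle.load(open("cams.pkl","rb"))
for cam,pts in(("top",dict(leverball=(231,81),lever=(243,120),cover=(229,242),bushing=(208,197),pulley=(408,183),punch=(412,230))),("side",dict(leverball=(380,57)))):
    c=robot.camera(cam)["image"]
    for n,(x,y) in pts.items():
        T=d[cam]["image"][y-11:y+12,x-11:x+12];S=c[y-25:y+26,x-25:x+26]
        r=cv2.minMaxLoc(cv2.matchTemplate(S,T,cv2.TM_CCOEFF_NORMED));print(cam,n,r[1],r[3][0]-14,r[3][1]-14)
E
```

```text
top leverball 0.9989874362945557 0 0
top lever 0.9984063506126404 0 0
top cover 0.9766943454742432 0 0
top bushing 0.9985591173171997 0 0
top pulley 0.9987192749977112 0 0
top punch 0.9985764026641846 0 0
side leverball 0.23772194981575012 14 -14
```

Everything is unmoved; the side view's lever ball is just hidden behind the gripper.

```bash
python3 -c "
from rig import robot
print(robot.hand_in())"
```

```text
the job is handed in; nothing more can be done
None
```

The job is handed in: the ram is down on the shaft end, nipped at about 13 N (last reading 14 N) of push at the spoke's end, and the arm is clear; the lever and small parts checked unmoved.

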